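Slide the sample tube home in its V-groove

ROBOT

A 7-joint arm with a two-finger parallel gripper is mounted at the origin on a cart in front of the work surface, level with it; the furniture and walls round the work are solid. World frame = base frame: x ahead of the robot, y to its left, z up, the work surface at z = 0. Lengths are in m, angles in rad, forces in N, time in s.
With the tool pointing down it reaches from about 0.4 to 0.85 m from the base axis. Payload 10.4 kg.
Tool frame: the origin (TCP) lies at the very end of the fingers, on their centre line; the grasp point (between the pads) lies 19 mm behind it (manip.tcp_to_grasp is the z of the grasp point in the tool frame, in m); z points along the fingers, x is the direction in which the jaws open and shut, and the axes are right-handed (so a half turn about z gives the same grasp; the last joint's range is limited). The gripper opens to 85 mm and grips with 20 to 120 N. Pads are 22 mm wide; open, the fingers measure 114 mm over their backs; the gripper's body (76 mm by 85 mm) begins 54 mm behind the grasp point. The pads swing forward as they close: fully open they stand 13 mm farther back than shut.
Start: joints at [1.159, 0.332, -0.065, 1.46, 0.022, 1.35, -0.088], TCP at [0.237, -0.578, 0.231] pointing down, gripper open.
Joint ranges: [-2.6, 2.6], [-0.5, 2.12], [-1.47, 1.34], [0.16, 2.42], [-1.27, 4.41], [0.06, 2.06], [-2.6, 2.6]. Speed limits (rad/s): [2.22, 2.22, 2.79, 2.79, 3.14, 3.14, 3.14].

INTERFACE

Orientations are given as a unit quaternion [x, y, z, w].
In Python, from workcell import manip gives the robot as it stands.
- The arm moves only by the tool servo_tool, never from a script. Its argument "moves" is a list of rows, each an object with "travel": the shift along the tool's x, y, z in mm, a list of three; "dr": the turn, a rotation vector about the tool's x, y, z in degrees, a list of three. A call has 1 to 12 rows; each row shifts and turns the commanded pose from where the row before left it, along the tool's axes as they then stand; what a row does not reach is not made up. A row lasts 1/8 s, in which the tool goes at most 62.5 mm and 10.7 degrees, less where a joint would pass 70% of its speed; a pose out of reach is approached as far as the arm can. A call is refused whole if a number of a shift passes 62.5 or a number of a turn 10.7, either way. A call with a gripper value outside its range is refused whole. "claw" is the closure, from 0 (fully open) to 1 (shut), set as the call begins (left out, the last holds). The fingers move at their own pace and stop on an object; "squeeze" is the grip in N (left out, the last holds). Time passes only in rows, so rows that do not move let the fingers close. It gives the time, the measured TCP pose, the force and the opening at its end, in the units of the state.
- manip.get_obs(): the state, without advancing time (a new reading comes with each control period).
- manip.camera(name): name is "side" or "top"; returns the picture (400x640x3 uint8, blue, green, red); there is no depth.
- manip.calibration(name): a dict with "intrinsics" (3x3 intrinsics, pixels), "view" (4x4, takes a point from world to camera coordinates). Camera axes: x right, y down, z forward; pixel columns grow to the right and rows downward; lengths in m; the calibration is good to about 2 mm. A picture is of the moment at which its call begins. calibration takes no time and is no camera call.
- manip.hand_in(): hands the job in, once; it reports no verdict.
The state is a dict: "clock": time; "joint_pos": joint angles; "joint_velocities": joint speeds; "tau": joint torques, N m; "position": TCP position; "ee_rot": TCP orientation; "ft_force": force on the tool from outside, world axes, zero at the start; "torque": the same for the moment, N m; "grip_width": opening from 0.0 (shut) to 1.0 (fully open).
Only numpy, scipy, OpenCV 4.12 (cv2) and the standard library are available. Lean on these libraries where they do the work, as an engineer would, in place of code of your own. Each camera call takes 0.05 s, during which the arm holds its last target. There are 200 camera calls.

TASK

Two capped sample tubes lie in the two V-grooves of the aluminium cradle; one is already home with its foot against the stop plate, the other was left short of it. Gently push the one left short along its groove until its foot rests against the stop plate. Keep it lying in the groove, leave the other tube where it lies, and do not shove the cradle along the bench.

Things in the scene. Friction and masses are not known exactly. Their poses are not given: they have to be found in the camera images.
- cradle: Free-standing tube cradle (1.4 kg; 8 to 13 N slides it): grey base 220 x 150 mm, top 12 mm up, two parallel open aluminium V-grooves, one stop plate across their ends. Origin: centre of underside, on the bench; x along the grooves towards the stop, z up. Groove lines at y = +35 and -35 mm, from x = -105 mm (open end) to the stop face at +100 mm; groove edges 29 mm above bench, 26 mm apart.
- stop_face (a point): Middle of the stop plate's inner face, which the tubes touch, half-way between the two grooves, 35 mm above the bench; axes as the cradle's. The plate is 6 mm thick, 140 mm wide, its top 53 mm above the bench.
- tube_a_center (a point): Centre of one tube, in either groove; one of the two tubes starts at the stop, the other 45 to 80 mm short of it. Clear, flat foot, ribbed white cap; 100 mm long, body 26, cap 30 mm across, about 60 g. Lies 36 mm above the bench, foot to the stop, flat cap end to the open end, free to push from the groove edges (29 mm) to 52 mm up; about 1 N slides it. Point on its axis, 50 mm from either end; its z runs foot to cap.
- tube_b_center (a point): Centre of the other tube, alike in shape and size, in the other groove; point and axes as for tube_a_center.

How it is judged:
By the outcome, as a careful person would: the job done as asked, in the order asked, and still so for the second after the job is handed in, with the robot touching nothing.
It also fails if it takes over 29 s, if anything falls off the work surface, if the arm or the gripper's body presses on something with over 40 N, if the wrist force passes 120 N, or if a joint passes its speed limit or range.

## Working session

There is one attempt and no reset: what is moved stays moved. The work goes in short steps, Python scripts to look and compute and a tool call to move; the robot and the scene stay as the last step left them, time stands still between calls to the robot, and variables do not carry over. Pictures are saved under pics/ and viewed, on a budget of 10 in all, crops included, one or two more only if the job needs it, and the job is handed in when it is done.

Besides the shell and the picture viewer there is one more tool, called after "Emit:" as name(argument=value, ...), one argument or row to a line, values as JSON. servo_tool: Moves the arm, as the interface text tells. Its arguments: {"type":"object","properties":{"moves":{"type":"array","items":{"type":"object","properties":{"travel":{"type":"array","items":{"type":"number"}},"dr":{"type":"array","items":{"type":"number"}}}}},"claw":{"type":"number"},"squeeze":{"type":"number"}},"required":["moves"]}

```bash
mkdir -p pics; python3 - <<'E'
from workcell import manip
import cv2
o=manip.get_obs();print({k:o[k] for k in('clock','position','ee_rot','grip_width','ft_force')})
for n in('top','side'):
    cv2.imwrite(f'pics/{n}0.png',manip.camera(n)); c=manip.calibration(n);print(n,c['intrinsics'],c['view'])
E
```

```text
{'clock': 0.0, 'position': array([ 0.23678891, -0.57800617,  0.23050102]), 'ee_rot': array([ 8.30397334e-01, -5.57171210e-01, -6.11371886e-04, -3.69885435e-04]), 'grip_width': 1.0013451946134768, 'ft_force': array([-0.76299484, -1.66606069,  0.07807319])}
top [[422.49870452   0.         321.82902212]
 [  0.         422.49870452 204.34032983]
 [  0.           0.           1.        ]] [[-0.01126085 -0.99970889  0.02133838  0.06376758]
 [-0.98585432  0.00753095 -0.16743518  0.53521903]
 [ 0.16722574 -0.02292199 -0.98565214  0.80365689]
 [ 0.          0.          0.          1.        ]]
side [[510.01084096   0.         307.15456731]
 [  0.         510.01084096 203.09000227]
 [  0.           0.           1.        ]] [[-0.79349336 -0.60857671  0.00163533  0.45270971]
 [-0.50878121  0.66189566 -0.55048689  0.25809552]
 [ 0.33393108 -0.43763972 -0.83484221  0.75588928]
 [ 0.          0.          0.          1.        ]]
```

View pics/top0.png

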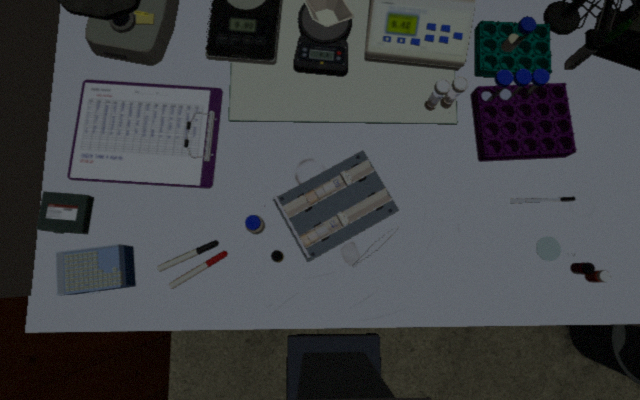

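View pics/side0.png

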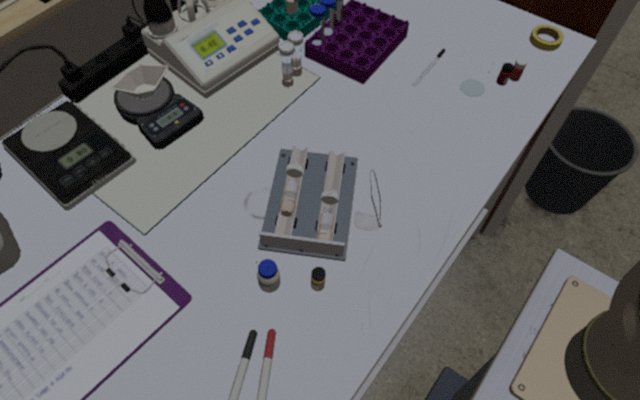

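Top view: the cradle is around px (337,205), with the stop plate at its left end. Side view: it is around (310,200), with the stop at the bottom. I'll enlarge both.

```bash
python3 - <<'E'
import cv2,numpy as np
def f(n,x,y,w,h,s):
    a=cv2.imread(f'pics/{n}0.png')[y:y+h,x:x+w]
    a=cv2.resize(a,None,fx=s,fy=s,interpolation=cv2.INTER_CUBIC)
    a=np.clip(a.astype(float)*1.4,0,255).astype(np.uint8)
    for i in range(0,w,20): cv2.putText(a,str(x+i),(i*s,8),0,.3,(0,0,255)); cv2.line(a,(i*s,0),(i*s,h*s),(0,0,255) ,1) if 0 else cv2.line(a,(i*s,10),(i*s,16),(0,0,255),1)
    for i in range(0,h,20): cv2.putText(a,str(y+i),(0,i*s+4),0,.3,(0,0,255)); cv2.line(a,(22,i*s),(30,i*s),(0,0,255),1)
    cv2.imwrite(f'pics/{n}c.png',a)
f('top',265,145,140,118,5); f('side',245,140,130,125,4)
E
```

```text
(no output)
```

View pics/topc.png

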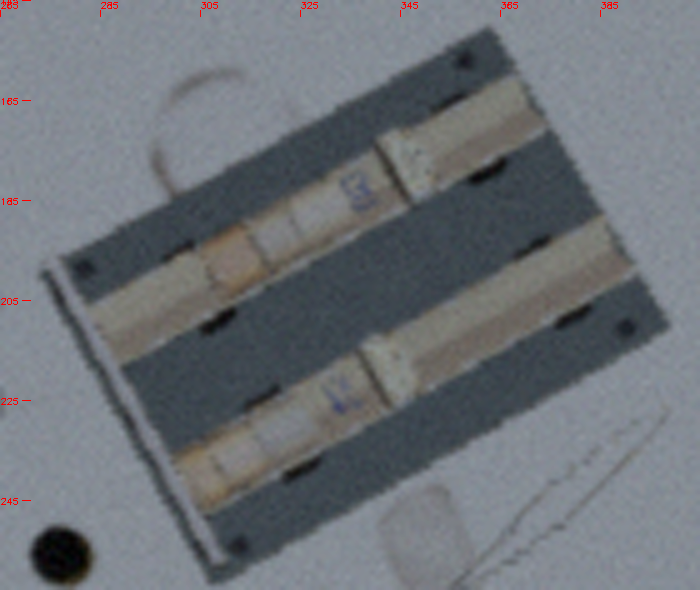

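View pics/sidec.png

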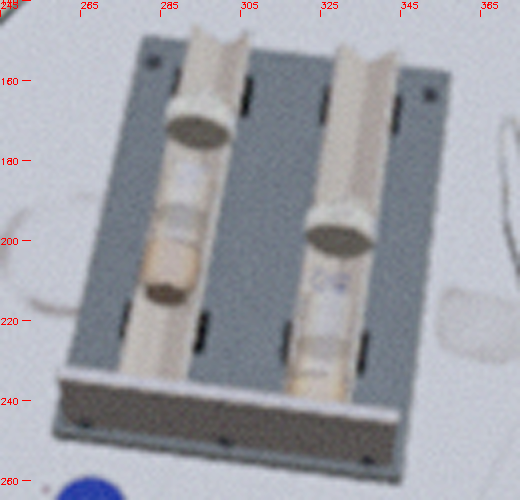

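```bash
cat > h.py <<'E'
from workcell import manip
import numpy as np
from scipy.optimize import least_squares
from scipy.spatial.transform import Rotation as R
C={n:manip.calibration(n) for n in('top','side')}
def proj(n,p):
    c=C[n]['view']@np.append(p,1);q=C[n]['intrinsics']@c[:3];return q[:2]/q[2]
def W(s,p):
    c,d=np.cos(s[2]),np.sin(s[2]);return np.array([s[0]+c*p[0]-d*p[1],s[1]+d*p[0]+c*p[1],p[2]])
def on(n,px,s,y,z): # cradle x of a pixel on line y,z
    return least_squares(lambda t:proj(n,W(s,[t[0],y,z]))-px,[0.]).x[0]
E
python3 - <<'E'
from h import *
a,b=.11,.075
D=[('top',-a,-b,.012,363,150.6),('top',-a,b,.012,398.6,210),('top',a,b,.012,307,261.6),
('side',-a,-b,.012,281.3,149.3),('side',-a,b,.012,357.5,158),('side',a,b,.012,345.5,260),('side',a,-b,.012,258.8,248),
('side',.106,-.07,.053,260,232.5),('side',.106,.07,.053,345,243.5)]
f=lambda s:np.concatenate([proj(d[0],W(s,d[1:4]))-d[4:] for d in D])
r=least_squares(f,[.5,0,1.8]);s=r.x;print(s,np.degrees(s[2]));print(r.fun.reshape(-1,2).round(1))
print('foot',on('side',[286.8,213.2],s,-.035,.036),'shoulder',on('side',[294.5,173],s,-.035,.036),'homesh',on('side',[330,200],s,.035,.036))
print('cap end top',on('top',[349,177],s,-.035,.051),'home cap end',on('top',[265+405/5,145+365/5],s,.035,.051))
np.save('s.npy',s)
o=manip.get_obs();Rm=R.from_quat(o['ee_rot']).as_matrix();print(Rm.round(3),np.degrees(np.arctan2(Rm[1,0],Rm[0,0])))
for x in(-.15,-.11,0,.05):print(x,W(s,[x,-.035,.043]))
E
```

```text
[0.54082511 0.02728498 2.07524123] 118.90256407657951
[[ 0.6 -1.2]
 [ 1.4 -0.1]
 [ 1.1  0.6]
 [-0.5 -1.3]
 [ 1.  -0.7]
 [ 0.6 -0.1]
 [-1.2 -0. ]
 [-0.9  1.7]
 [-0.1  2.1]]
foot 0.04900179049229454 shoulder -0.03727985219964748 homesh 0.011040712778837532
cap end top -0.04484838642627361 home cap end 0.002323482545546501
[[ 0.379 -0.925 -0.001]
 [-0.925 -0.379  0.001]
 [-0.001  0.    -1.   ]] -67.7192798779364
-0.15 [ 0.64396384 -0.0871152   0.043     ]
-0.11 [ 0.62463098 -0.05209748  0.043     ]
0 [0.57146561 0.04420124 0.043     ]
0.05 [0.54729953 0.08797338 0.043     ]
```

```bash
cat >> h.py <<'E'
def rep(target_x,z,y=-.035):
    s=np.load('s.npy');o=manip.get_obs();r=R.from_quat(o['ee_rot']);p=o['position']
    c,d=np.cos(s[2]),np.sin(s[2]);v=p-[s[0],s[1],0]
    print('t',o['clock'],'cradle pos mm',np.round([1e3*(c*v[0]+d*v[1]),1e3*(-d*v[0]+c*v[1]),1e3*p[2]],1))
    print('travel',np.round(r.inv().apply(W(s,[target_x,y,z])-p)*1e3,1))
    # wanted: tool y = -/+ cradle x, z down
    for k in(1,-1):
        X=np.array([-d,c,0])*k;Z=np.array([0,0,-1.]);T=R.from_matrix(np.array([X,np.cross(Z,X),Z]).T)
        print('turn',np.degrees((r.inv()*T).as_rotvec()).round(2))
    f=o['ft_force'];print('F cradle',np.round([c*f[0]+d*f[1],-d*f[0]+c*f[1],f[2]],2),'grip',o['grip_width'])
E
python3 -c "
from h import *
rep(-.085,.15)"
```

```text
t 0.1 cradle pos mm [-383.   558.7  230.6]
travel [-364.4 -555.4   81. ]
turn [5.000e-02 6.000e-02 8.338e+01]
turn [-6.000e-02  6.000e-02 -9.662e+01]
F cradle [ 0.18  0.56 -0.57] grip 1.0014018878046635
```

Emit:
servo_tool(
  moves=[
    {"travel":[-30,-46,6]},
    {"travel":[-30,-46,6]},
    {"travel":[-30,-46,6]},
    {"travel":[-30,-46,6]},
    {"travel":[-30,-46,6]},
    {"travel":[-30,-46,6]},
    {"travel":[-30,-46,6]},
    {"travel":[-30,-46,6]},
    {"travel":[-30,-46,6]},
    {"travel":[-30,-46,6]},
    {"travel":[-30,-46,6]},
    {"travel":[-30,-46,6]},
  ],
  claw=1,
  squeeze=40,
)

```text
$.moves[0]: bad value
```

Emit:
servo_tool(
  moves=[
    {"dr":[0,0,10.4]},
    {"dr":[0,0,10.4]},
    {"dr":[0,0,10.4]},
    {"dr":[0,0,10.4]},
    {"dr":[0,0,10.4]},
    {"dr":[0,0,10.4]},
    {"dr":[0,0,10.4]},
    {"dr":[0,0,10.4]},
    {"dr":[0,0,0]},
  ],
)

```text
$.moves[0]: bad value
```

```bash
python3 -c "
from h import *
rep(-.085,.10)"
```

```text
t 0.1 cradle pos mm [-383.   558.7  230.6]
travel [-364.3 -555.4  131. ]
turn [5.000e-02 6.000e-02 8.338e+01]
turn [-6.000e-02  6.000e-02 -9.662e+01]
F cradle [ 0.18  0.56 -0.57] grip 1.0014018878046635
```

Both fields are required in every row.

Emit:
servo_tool(
  moves=[
    {"travel":[-30,-46,6],"dr":[0,0,0]},
    {"travel":[-30,-46,6],"dr":[0,0,0]},
    {"travel":[-30,-46,6],"dr":[0,0,0]},
    {"travel":[-30,-46,6],"dr":[0,0,0]},
    {"travel":[-30,-46,6],"dr":[0,0,0]},
    {"travel":[-30,-46,6],"dr":[0,0,0]},
    {"travel":[-30,-46,6],"dr":[0,0,0]},
    {"travel":[-30,-46,6],"dr":[0,0,0]},
    {"travel":[-30,-46,6],"dr":[0,0,0]},
    {"travel":[-30,-46,6],"dr":[0,0,0]},
    {"travel":[-30,-46,6],"dr":[0,0,0]},
    {"travel":[-30,-46,6],"dr":[0,0,0]},
  ],
  claw=1,
  squeeze=40,
)

```text
clock: 1.6
position: [0.6119, -0.0346, 0.1588]
ee_rot: [0.83, -0.557, -0.0, 0.0]
ft_force: [0.5, -0.8, 0.5]
grip_width: -0.001
```

Emit:
servo_tool(
  moves=[
    {"travel":[0,0,0],"dr":[0,0,10.4]},
    {"travel":[0,0,0],"dr":[0,0,10.4]},
    {"travel":[0,0,0],"dr":[0,0,10.4]},
    {"travel":[0,0,0],"dr":[0,0,10.4]},
    {"travel":[0,0,0],"dr":[0,0,10.4]},
    {"travel":[0,0,0],"dr":[0,0,10.4]},
    {"travel":[0,0,0],"dr":[0,0,10.4]},
    {"travel":[0,0,0],"dr":[0,0,10.4]},
    {"travel":[0,0,0],"dr":[0,0,0]},
  ],
)

```text
clock: 2.72
position: [0.6095, -0.036, 0.1546]
ee_rot: [-0.292, 0.956, -0.0, -0.005]
ft_force: [-0.4, 0.2, 0.2]
grip_width: -0.001
```

```bash
python3 -c "
from h import *
rep(-.085,.10)"
```

```text
t 2.725 cradle pos mm [-88.7 -29.5 154.6]
travel [-6.3  3.  54.5]
turn [ 0.13 -0.62  5.1 ]
turn [   0.94    0.2  -174.9 ]
F cradle [0.35 0.23 0.19] grip -0.0005085306652508129
```

Emit:
servo_tool(
  moves=[
    {"travel":[-6,3,14],"dr":[0.1,-0.6,5.1]},
    {"travel":[0,0,40],"dr":[0,0,0]},
    {"travel":[0,0,20],"dr":[0,0,0]},
    {"travel":[0,0,0],"dr":[0,0,0]},
  ],
)

```text
clock: 3.22
position: [0.6118, -0.0301, 0.0795]
ee_rot: [-0.25, 0.968, 0.002, -0.001]
ft_force: [0.1, -0.5, -0.1]
grip_width: 0.002
```

```bash
python3 - <<'E'
from h import *;import cv2
rep(-.085,.036)
n=[cv2.resize(cv2.convertScaleAbs(manip.camera(k)[y:y+130,x:x+130],alpha=1.4),None,fx=3,fy=3,interpolation=2) for k,x,y in(('top',270,140),('side',240,130))]
cv2.imwrite('pics/p2.png',np.hstack(n))
E
```

```text
t 3.225 cradle pos mm [-84.6 -34.4  79.5]
travel [-0.7 -0.6 43.5]
turn [ 0.25 -0.07  0.03]
turn [ 1.0000e-01  4.0000e-01 -1.7997e+02]
F cradle [-0.49  0.11 -0.12] grip 0.002266265262243126
```

View pics/p2.png

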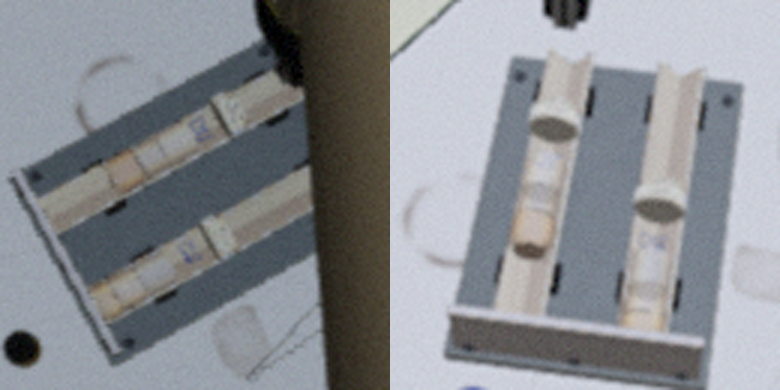

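The closed fingertips stand above the far groove, behind the cap (top view near (365,160), side view near (298,137)), and nothing has moved. Next I'll descend.

Emit:
servo_tool(
  moves=[
    {"travel":[-0.7,0,25],"dr":[0,0,0]},
    {"travel":[0,0,12],"dr":[0,0,0]},
    {"travel":[0,0,6],"dr":[0,0,0]},
    {"travel":[0,0,0],"dr":[0,0,0]},
    {"travel":[0,0,0],"dr":[0,0,0]},
  ],
)

```text
clock: 3.95
position: [0.614, -0.0298, 0.0388]
ee_rot: [-0.249, 0.968, 0.001, 0.001]
ft_force: [0.2, 0.6, 0.1]
grip_width: 0.001
```

```bash
python3 - <<'E'
from h import *;import cv2
rep(-.085,.036)
cv2.imwrite('pics/p3.png',cv2.resize(cv2.convertScaleAbs(manip.camera('side')[130:265,240:370],alpha=1.4),None,fx=4,fy=4,interpolation=2))
E
```

```text
t 3.95 cradle pos mm [-85.3 -36.5  38.8]
travel [1.5 0.3 2.8]
turn [ 0.09  0.14 -0.04]
turn [ 2.1000e-01 -1.4000e-01  1.7996e+02]
F cradle [ 0.42 -0.41  0.11] grip 0.000995550336064969
```

View pics/p3.png

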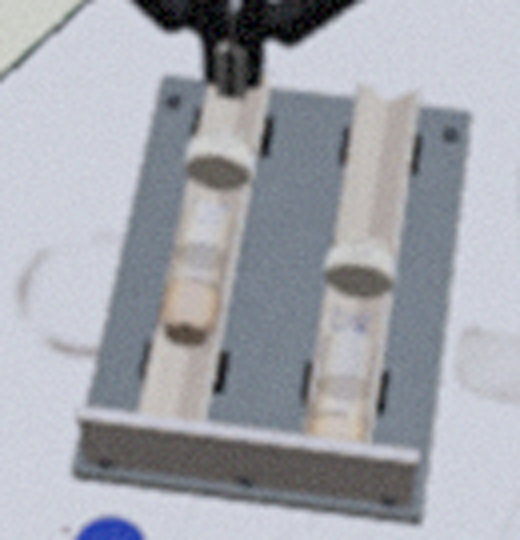

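Fingers are centred over the groove, behind the cap at (218,150) in the crop. I'll approach, then push slowly.

Emit:
servo_tool(
  moves=[
    {"travel":[1.5,8,2],"dr":[0,0,0]},
    {"travel":[0,8,0],"dr":[0,0,0]},
    {"travel":[0,4,0],"dr":[0,0,0]},
    {"travel":[0,3,0],"dr":[0,0,0]},
    {"travel":[0,3,0],"dr":[0,0,0]},
    {"travel":[0,3,0],"dr":[0,0,0]},
    {"travel":[0,3,0],"dr":[0,0,0]},
    {"travel":[0,4,0],"dr":[0,0,0]},
    {"travel":[0,4,0],"dr":[0,0,0]},
    {"travel":[0,4,0],"dr":[0,0,0]},
    {"travel":[0,0,0],"dr":[0,0,0]},
  ],
)

```text
clock: 5.38
position: [0.5907, 0.0086, 0.036]
ee_rot: [-0.25, 0.968, 0.001, 0.0]
ft_force: [0.1, 0.6, -0.4]
grip_width: -0.002
```

```bash
python3 - <<'E'
from h import *;import cv2
rep(-.012,.036)
cv2.imwrite('pics/p4.png',cv2.resize(cv2.convertScaleAbs(manip.camera('side')[130:265,240:370],alpha=1.4),None,fx=4,fy=4,interpolation=2))
E
```

```text
t 5.375 cradle pos mm [-40.5 -34.6  36. ]
travel [-0.4 28.5  0.1]
turn [0.13 0.06 0.  ]
turn [-1.0e-01  2.1e-01 -1.8e+02]
F cradle [ 0.43 -0.37 -0.39] grip -0.0017661220747173132
```

View pics/p4.png

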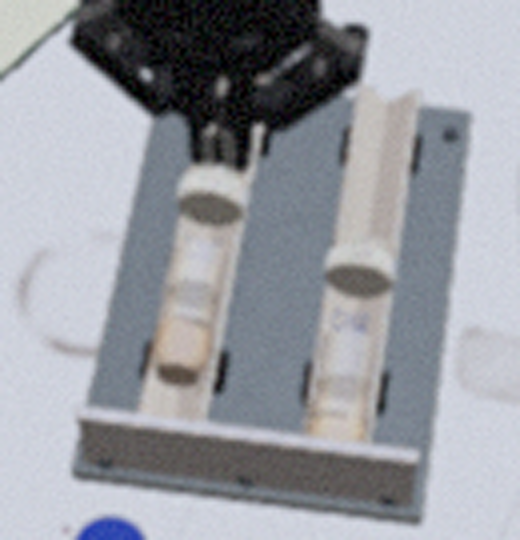

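The fingers touch the cap and the tube has slid: shoulder now at (211,208) and foot at (181,373) in the crop. It is still in the groove, and the cradle hasn't moved.

```bash
python3 -c "
from h import *
s=np.load('s.npy')
print('sh',on('side',[240+211/4,130+208/4],s,-.035,.036),'foot',on('side',[240+181/4,130+373/4],s,-.035,.036),'homesh',on('side',[330,200],s,.035,.036))"
```

```text
sh -0.01715234155879122 foot 0.06906253057300568 homesh 0.011040712778837532
```

Emit:
servo_tool(
  moves=[
    {"travel":[0,4,0],"dr":[0,0,0]},
    {"travel":[0,4,0],"dr":[0,0,0]},
    {"travel":[0,4,0],"dr":[0,0,0]},
    {"travel":[0,3,0],"dr":[0,0,0]},
    {"travel":[0,3,0],"dr":[0,0,0]},
    {"travel":[0,2,0],"dr":[0,0,0]},
    {"travel":[0,0,0],"dr":[0,0,0]},
  ],
)

```text
clock: 6.3
position: [0.5813, 0.0259, 0.0362]
ee_rot: [-0.249, 0.968, 0.001, 0.0]
ft_force: [1.0, 0.3, 0.1]
grip_width: 0.002
```

```bash
python3 - <<'E'
from h import *;import cv2
rep(-.012,.036)
cv2.imwrite('pics/p5.png',cv2.resize(cv2.convertScaleAbs(manip.camera('side')[150:265,250:350],alpha=1.5),None,fx=5,fy=5,interpolation=2))
E
```

```text
t 6.3 cradle pos mm [-20.8 -34.7  36.2]
travel [-0.3  8.8  0.2]
turn [ 0.12  0.09 -0.02]
turn [ 1.3000e-01 -1.9000e-01  1.7998e+02]
F cradle [-0.18 -1.    0.14] grip 0.0022559129111380423
```

View pics/p5.png

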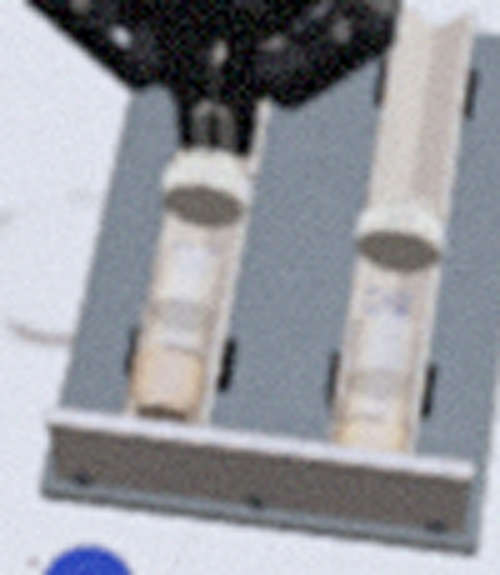

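The foot is still about 9 mm short (shoulder at (205,206) in the crop, home tube's at (400,250)). From here I'll creep and watch the force.

Emit:
servo_tool(
  moves=[
    {"travel":[0,2,0],"dr":[0,0,0]},
    {"travel":[0,2,0],"dr":[0,0,0]},
    {"travel":[0,1,0],"dr":[0,0,0]},
    {"travel":[0,0,0],"dr":[0,0,0]},
  ],
)

```text
clock: 6.85
position: [0.5788, 0.0301, 0.0361]
ee_rot: [-0.249, 0.968, 0.001, 0.0]
ft_force: [-0.8, 0.1, -0.3]
grip_width: -0.001
```

```bash
python3 - <<'E'
from h import *
rep(-.012,.036)
E
```

```text
t 6.85 cradle pos mm [-15.9 -34.6  36.1]
travel [-0.4  3.9  0.2]
turn [ 0.12  0.08 -0.02]
turn [ 1.2000e-01 -1.9000e-01  1.7998e+02]
F cradle [ 0.44  0.7  -0.33] grip -0.0008252839816142624
```

Emit:
servo_tool(
  moves=[
    {"travel":[0,1,0],"dr":[0,0,0]},
    {"travel":[0,0,0],"dr":[0,0,0]},
  ],
)

```text
clock: 7.1
position: [0.5784, 0.0309, 0.0361]
ee_rot: [-0.249, 0.968, 0.001, 0.0]
ft_force: [-0.1, -0.1, 0.4]
grip_width: -0.001
```

```bash
python3 - <<'E'
from h import *;import cv2
rep(-.012,.036)
cv2.imwrite('pics/p6.png',cv2.resize(cv2.convertScaleAbs(manip.camera('side')[150:265,250:350],alpha=1.5),None,fx=5,fy=5,interpolation=2))
E
```

```text
t 7.1 cradle pos mm [-15.  -34.6  36.1]
travel [-0.4  3.   0.1]
turn [ 0.12  0.08 -0.04]
turn [ 1.2000e-01 -1.9000e-01  1.7996e+02]
F cradle [0.01 0.15 0.37] grip -0.001303411169487459
```

View pics/p6.png

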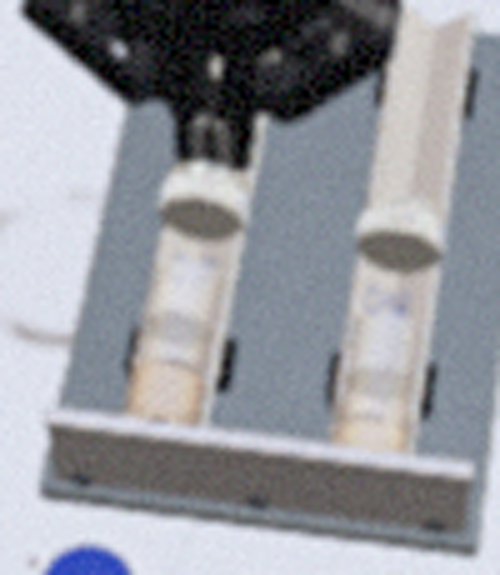

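Emit:
servo_tool(
  moves=[
    {"travel":[0,1,0],"dr":[0,0,0]},
    {"travel":[0,1,0],"dr":[0,0,0]},
    {"travel":[0,0,0],"dr":[0,0,0]},
  ],
)

```text
clock: 7.52
position: [0.5774, 0.0327, 0.0361]
ee_rot: [-0.249, 0.968, 0.001, 0.0]
ft_force: [0.5, -0.4, -0.1]
grip_width: -0.001
```

```bash
python3 -c "
from h import *
s=np.load('s.npy')
print('sh',on('side',[250+203/5,150+217/5],s,-.035,.036),'homesh',on('side',[330,200],s,.035,.036))
rep(-.012,.036)"
```

```text
sh 0.007634444284727887 homesh 0.011040712778837532
t 7.525 cradle pos mm [-12.9 -34.6  36.1]
travel [-0.4  0.9  0.1]
turn [ 0.12  0.08 -0.02]
turn [ 1.2000e-01 -1.9000e-01  1.7998e+02]
F cradle [-0.55 -0.26 -0.14] grip -0.0012694604393654418
```

Emit:
servo_tool(
  moves=[
    {"travel":[0,0.7,0],"dr":[0,0,0]},
    {"travel":[0,0,0],"dr":[0,0,0]},
  ],
)

```text
clock: 7.78
position: [0.5771, 0.0333, 0.0361]
ee_rot: [-0.249, 0.968, 0.001, 0.0]
ft_force: [0.2, -0.2, -0.5]
grip_width: -0.002
```

Emit:
servo_tool(
  moves=[
    {"travel":[0,0.7,0],"dr":[0,0,0]},
    {"travel":[0,0,0],"dr":[0,0,0]},
  ],
)

```text
clock: 8.02
position: [0.5768, 0.0338, 0.0361]
ee_rot: [-0.249, 0.968, 0.001, 0.0]
ft_force: [-0.5, 0.1, -0.1]
grip_width: 0.0
```

Emit:
servo_tool(
  moves=[
    {"travel":[0,0.6,0],"dr":[0,0,0]},
    {"travel":[0,0,0],"dr":[0,0,0]},
  ],
)

```text
clock: 8.28
position: [0.5765, 0.0343, 0.0362]
ee_rot: [-0.249, 0.968, 0.001, 0.0]
ft_force: [0.2, 0.7, 0.8]
grip_width: -0.001
```

Emit:
servo_tool(
  moves=[
    {"travel":[0,0.6,0],"dr":[0,0,0]},
    {"travel":[0,0,0],"dr":[0,0,0]},
  ],
)

```text
clock: 8.52
position: [0.5764, 0.0344, 0.0362]
ee_rot: [-0.249, 0.968, 0.001, 0.001]
ft_force: [0.0, -1.6, -0.4]
grip_width: 0.001
```

```bash
python3 - <<'E'
from h import *;import cv2
rep(-.012,.036)
cv2.imwrite('pics/p7.png',cv2.resize(cv2.convertScaleAbs(manip.camera('side')[150:265,250:350],alpha=1.5),None,fx=5,fy=5,interpolation=2))
E
```

```text
t 8.525 cradle pos mm [-10.9 -34.6  36.2]
travel [-0.4 -1.1  0.2]
turn [ 0.09  0.09 -0.05]
turn [ 1.4000e-01 -1.3000e-01  1.7995e+02]
F cradle [-1.42  0.76 -0.36] grip 0.0006006686049165424
```

View pics/p7.png

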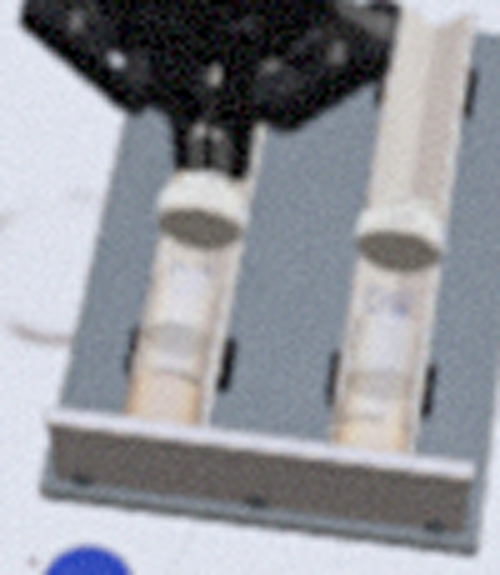

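The tube's shoulder is at (201,228) in the crop, about level with the home tube once the plate's slant is allowed for. The last 0.6 mm command moved the tool only about 0.15 mm and the force rose, which suggests contact. One more small nudge should confirm it.

Emit:
servo_tool(
  moves=[
    {"travel":[0,0.6,0],"dr":[0,0,0]},
    {"travel":[0,0,0],"dr":[0,0,0]},
  ],
)

```text
clock: 8.82
position: [0.5763, 0.0345, 0.0363]
ee_rot: [-0.249, 0.969, 0.001, 0.001]
ft_force: [2.4, -3.8, -0.8]
grip_width: 0.003
```

```bash
python3 -c "
from h import *
rep(-.012,.036)"
```

```text
t 8.825 cradle pos mm [-10.9 -34.5  36.3]
travel [-0.5 -1.1  0.3]
turn [ 0.05  0.1  -0.08]
turn [ 1.6000e-01 -7.0000e-02  1.7992e+02]
F cradle [-4.51 -0.25 -0.85] grip 0.00260252583075506
```

The force rose to 4.5 N with no motion, so the tube is against the stop and still below the 8 N that slides the cradle. Back off along the groove, then up.

Emit:
servo_tool(
  moves=[
    {"travel":[0,-1.5,0],"dr":[0,0,0]},
    {"travel":[0,-4,0],"dr":[0,0,0]},
    {"travel":[0,-12,0],"dr":[0,0,0]},
    {"travel":[0,-12,0],"dr":[0,0,0]},
    {"travel":[0,0,-20],"dr":[0,0,0]},
    {"travel":[0,0,-50],"dr":[0,0,0]},
    {"travel":[0,-40,-40],"dr":[0,0,0]},
    {"travel":[0,-50,0],"dr":[0,0,0]},
    {"travel":[0,-50,0],"dr":[0,0,0]},
    {"travel":[0,0,0],"dr":[0,0,0]},
  ],
)

```text
clock: 10.07
position: [0.6581, -0.1183, 0.1472]
ee_rot: [-0.247, 0.969, -0.0, 0.001]
ft_force: [-0.6, -0.3, 0.3]
grip_width: 0.002
```

```bash
python3 - <<'E'
from h import *;import cv2
rep(-.012,.036)
n=[cv2.resize(cv2.convertScaleAbs(manip.camera(k)[y:y+130,x:x+130],alpha=1.4),None,fx=3,fy=3,interpolation=2) for k,x,y in(('top',270,140),('side',240,130))]
cv2.imwrite('pics/p8.png',np.hstack(n))
E
```

```text
t 10.075 cradle pos mm [-184.1  -32.3  147.2]
travel [ -1.5 172.2 111. ]
turn [-0.05  0.06 -0.36]
turn [9.0000e-02 7.0000e-02 1.7964e+02]
F cradle [0.02 0.68 0.34] grip 0.0016204086851198415
```

View pics/p8.png

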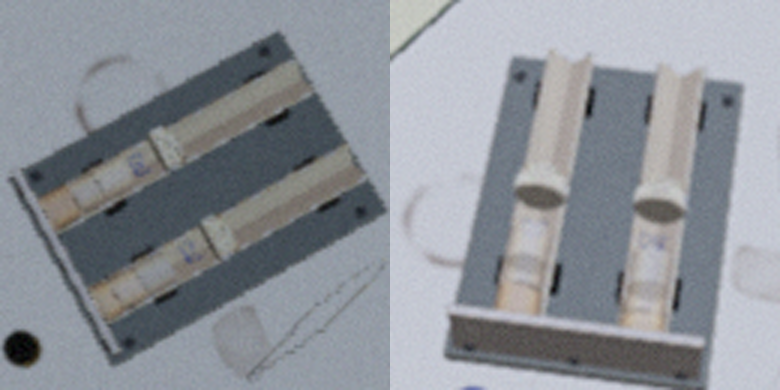

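Both tubes now lie in their grooves with their feet at the plate. The caps are level, at (168,146) and (218,236) in the top view, and the cradle corners are where they were in p2. The arm is clear, so I'm handing in.

```bash
python3 -c "
from workcell import manip
print(manip.hand_in())"
```

```text
the job is handed in; nothing more can be done
None
```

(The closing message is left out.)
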